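Draw out the lint tray with the hook

ROBOT

A 6-joint arm with a two-finger parallel gripper is mounted at the origin on the work surface. World frame = base frame: x ahead of the robot, y to its left, z up, the work surface at z = 0. Lengths are in m, angles in rad, forces in N, time in s.
With the tool pointing down it reaches from about 0.35 to 0.775 m from the base axis. Payload 7.3 kg.
Tool frame: the origin (TCP) lies on the centre line of the jaws, within the pads' length; the fingertips stand tip_reach ahead of it and the grasp point (between the pads) lies 6 mm ahead of it (tip_reach is the distance from the TCP to the fingertips, in m); x points along the fingers, y is the direction in which the jaws open and shut, and the axes are right-handed (so a half turn about x gives the same grasp; the last joint's range is limited). The gripper opens to 92 mm and grips with 3 to 60 N. Pads are 19 mm wide; open, the fingers measure 130 mm over their backs; the gripper's body (75 mm by 190 mm) begins 47 mm behind the grasp point.
Start: joints at [-1.44, 0.342, 1.524, -0, 1.275, -0.146], TCP at [0.143, -0.505, 0.252] pointing down, gripper open.
Joint ranges: [-2.53, 2.53], [-0.77, 2.02], [0.04, 2.7], [-1, 4.14], [0.28, 2.66], [-3.11, 3.11]. Speed limits (rad/s): [2.57, 2.57, 3.14, 3.14, 3.14, 3.14].

INTERFACE

Orientations are given as [roll, pitch, yaw] about the fixed x, y, z axes, in that order (R = Rz(yaw) Ry(pitch) Rx(roll)).
In Python, from cell import observe, read_camera, get_calibration, hand_in, tip_reach gives the robot as it stands. The module is installed in compiled form; this text tells all that it offers.
- The arm moves only by the shell command python3 -m crank 'ROWS' [FORCE]. ROWS is JSON, a list of rows, each an object of numbers: "fingers": the opening, from -1 (shut) to 1 (fully open); "tx", "ty", "tz": the shift along the tool's x, y, z in units of 40 mm (1.0 is 40 mm); "roll": the turn about the tool's x in units of 10 degrees (1.0 is 10 degrees). In form: [{"fingers": .., "tx": .., "ty": .., "tz": .., "roll": ..}, ...]. A call has exactly 8 rows; each row is the pose to reach, as a shift and turn from the pose commanded when the call began, along the tool's axes at that moment; what a row does not reach only later rows make up. A row lasts 1/8 s, in which the tool goes at most 62.5 mm and 10.7 degrees, less where a joint would pass 70% of its speed; a pose out of reach is approached as far as the arm can. A call with a gripper value outside its range is refused whole. The fingers move at their own pace and stop on an object; FORCE is the grip in N (left out, the last holds). Time passes only in rows, so rows that repeat a pose let the fingers close, or fill a call up. It gives the time, the measured TCP pose, the force and the opening at its end, in the units of the state.
- observe(): the state, without advancing time (a new reading comes with each control period).
- read_camera(name): name is "scene" or "top" or "wrist"; returns (picture, depth): 480x640x3 uint8, red, green, blue; 480x640 float32, m along the optical axis (not along the pixel's ray), 0 where there is no reading.
- get_calibration(name): a dict with "vertical_fov" (degrees; the focal length in pixels is half the picture's height over the tangent of half this angle, whatever the lens; pixels are square), "cx", "cy" (the principal point, pixels), "pose" (4x4, takes a point from camera to world coordinates); the wrist camera has in their place "T_tool_cam" (4x4, takes a point from camera to tool coordinates, whose origin is the TCP and whose axes are the tool frame's). Camera axes: x right, y down, z forward; pixel columns grow to the right and rows downward; lengths in m; the calibration is good to about 2 mm. The wrist camera is an equidistant fisheye: a pixel r from the principal point sees the ray r / f radians off the axis. A picture is of the moment at which its call begins: read the wrist's pose just before it. get_calibration takes no time and is no camera call.
- hand_in(): hands the job in, once; it reports no verdict.
The state is a dict: "time": time; "qpos": joint angles; "qvel": joint speeds; "joint_efforts": joint torques, N m; "tool_pos": TCP position; "tool_rot": TCP orientation; "contact_force": force on the tool from outside, world axes, zero at the start; "torque": the same for the moment, N m; "opening": finger opening in m.
Only numpy, scipy, OpenCV 4.12 (cv2) and the standard library are available. Lean on these libraries where they do the work, as an engineer would, in place of code of your own. Each camera call takes 0.05 s, during which the arm holds its last target. There are 200 camera calls.

TASK

Take the yellow-handled draw hook off the hook rail, hook it into the finger hole of the blue lint tray and draw the tray out, steadily and gently, until you feel it bear against its hidden stop; never haul on it. Then unhook, leaving the tray out, and lay the hook gently back in the same two rail hooks it came from. Only the hook may touch the tray, and leave the other things alone.

Things in the scene. Friction and masses are not known exactly. Their poses are not given: they have to be found in the camera images.
- draw_hook: Loose draw hook, 75 g: yellow grip 95 long, 16 wide, 20 high (mm), x = -50 to 45; a 6 mm steel rod runs on along +x at z = 0 to x = 120, there bent down, its end at z = -13. Origin: at mid width and height of the grip. +x from grip to bend, z up. Starts level in the rail's hooks, bend down, +x pointing away from the robot within 0.25 rad of world x.
- hook_tip (a point): On the draw hook: centre of the rounded end (radius 3 mm) of the down-bent point, at x = 120, z = -10 mm in the hook's frame.
- hook_rail: Fixed steel hook rail. Origin on the work surface under the hung tool's grip; x along the rail and hung tool. A 10 mm bar at y = 78, z = 88 mm on posts at x = -100 and 112. Three 5 mm hooks reach from it to -y with turned-up ends: at x = -78 (empty), -40 (flat, 25 mm wide, carries the grip's rear) and 85 (vee, carries the rod).
- hung (a point): On the hook rail, 55 mm above its origin: where the draw hook's origin lies when hung, its x along the rail's x. From 35 mm behind this point to 80 mm ahead of it nothing stands beside or below the tool nearer than the bar (78 mm away).
- filter_box: Fixed grey box, 200 deep (x), 170 wide, 130 high with its black lid; white waste pipe on top. Origin: middle of its underside; x points into the box, away from the robot (yaw within 0.2 rad of world x). A drip ledge 8 mm thick, as wide as the box, runs out 125 mm before its front, with side rims 17 mm high.
- lint_tray: Blue-fronted sliding tray. Origin: centre of its 28 mm round finger hole, on and in the middle of the front face, 56 mm above the work surface; x into the box, z up. Front plate 150 wide, 76 high, 4 thick, its top edge turned 12 mm forward with a white rib above the hole; tray floor 32 mm below hole centre. Slides out along -x only, friction about 3 N, stays where left. Starts 0-8 mm out.
- peg_clamp: Bystander: sprung steel peg clamp lying on its side, 75 x 22 x 18 mm. Origin: middle of underside.
- glass_jar: Bystander: glass jar with steel lid, 64 mm across, 85 high. Origin: middle of underside.
- brush: Bystander: hard silicone brush, green back, 135 x 50 x 59 mm. Origin: middle of underside.
- detergent: Bystander: green detergent bottle, 76 mm across, 210 high. Origin: middle of underside.
- peg_basket: Bystander: white basket of clothes pegs, 140 x 110 x 60 mm. Origin: middle of underside.
- soap_dish: Bystander: white dish with a bar of soap, 115 x 80 x 30 mm. Origin: middle of underside.
- mug: Bystander: blue mug, 80 mm across, 90 high. Origin: middle of underside.
- tray_shut (a point): On the filter box: where the tray's origin lies when the tray is shut. A stop screw hidden under the tray, set anew each time, ends its travel at 50 to 95 mm from here; it cannot be seen or measured, only felt: a hard stop that yields well under 1 mm.
Things that resemble listed ones, but are neither listed nor needed, are in the scene too. Of the things like the draw_hook, leave any that is orange; of the rest the smaller one is meant.

How it is judged:
On the way, in this order (a step that is already met when the one before it is completed fails the run):
1. the hook's point is through the finger hole, behind the tray's front plate (x of hook_tip in the frame of lint_tray between 0.004 and 0.06 m and y of hook_tip in the frame of lint_tray between -0.02 and 0.02 m and z of hook_tip in the frame of lint_tray between -0.035 and 0.014 m), for 0.1 s.
2. the tray, drawn by the hook, bears on its stop with at least 3 N for 0.3 s (contact force between lint_tray and filter_box above 3 N and contact force between draw_hook and lint_tray above 3 N and x of hook_tip in the frame of lint_tray above 0.004 m), for 0.3 s.
At the end, for the whole second after the job is handed in: The tray is left standing out, more than 45 mm from shut; the draw hook lies at rest and level in the same two rail hooks, within 22 mm along and 10 mm across of where it hung, within 0.1 rad of the rail's direction, bend down and pointing the same way (distance between lint_tray and tray_shut above 0.045 m and x of draw_hook in the frame of hook_rail between -0.022 and 0.022 m and y of draw_hook in the frame of hook_rail between -0.01 and 0.01 m and z of draw_hook in the frame of hook_rail between 0.05 and 0.062 m and angle between the x axis of draw_hook and the x axis of hook_rail, either way round below 0.1 rad and angle between draw_hook's own z axis and vertical below 0.2 rad and x of hook_tip in the frame of hook_rail above 0.09 m and linear speed of draw_hook below 0.01 m/s); the robot touches nothing.
It fails at once if the hook loads the tray with more than 25 N (contact force between draw_hook and lint_tray above 25 N).
It fails at once if the tray is hauled against its stop with more than 25 N (contact force between lint_tray and filter_box above 25 N).
It fails at once if the hook is dropped or pressed on the rail with more than 30 N (contact force between draw_hook and hook_rail above 30 N).
It fails at once if the robot itself touches the tray (contact force between any of the fingers, the arm and lint_tray above 1 N).
It fails at once if a bystander is shifted by more than 15 mm (distance of any of glass_jar, brush, detergent, peg_basket, soap_dish, mug, peg_clamp from where it was at the start of the episode above 0.015 m).
It also fails if it takes over 72 s, if anything falls off the work surface, if the arm or the gripper's body presses on something with over 40 N, if the wrist force passes 120 N, or if a joint passes its speed limit or range.

## Working session

There is one attempt and no reset: what is moved stays moved. The work goes in short steps, Python scripts to look and compute and a shell command to move; the robot and the scene stay as the last step left them, time stands still between calls to the robot, and variables do not carry over. Pictures are saved under pics/ and viewed, about 8 in all and at most 12, crops included, and the job is handed in when it is done.

```bash
mkdir -p pics; python3 - <<'E'
from cell import *
import cv2,numpy as np
o=observe(); print(o, tip_reach)
for n in("scene","top"):
    p,d=read_camera(n); np.savez(f"{n}0.npz",p=p,d=d); cv2.imwrite(f"pics/{n}0.png",p[:,:,::-1])
    c=get_calibration(n); print(n,c["vertical_fov"],c["cx"],c["cy"],np.round(c["pose"],4).tolist())
print(get_calibration("wrist"))
E
```

```text
{'time': 0.0, 'qpos': array([-1.44001547e+00,  3.42702381e-01,  1.52498303e+00, -5.72095226e-06,
        1.27539649e+00, -1.45979235e-01]), 'qvel': array([ 0.0004386 , -0.00022587, -0.000124  ,  0.00118007, -0.00043213,
        0.00033541]), 'joint_efforts': array([ 9.69883399e-05, -4.31234050e+01, -2.44217044e+01,  7.20440154e-02,
        5.61321003e-02, -1.31546972e-04]), 'tool_pos': array([ 0.14343487, -0.50465773,  0.25106735]), 'tool_rot': array([-1.71310213,  1.56930707,  1.70525228]), 'contact_force': array([-0.20994982,  0.5734324 ,  0.69764409]), 'torque': array([-0.00423423, -0.00850847,  0.01916621]), 'opening': 0.09160209518299058} 0.025
scene 51.80914113132332 322.31303139450245 246.31894360232425 [[-0.3947, 0.5349, -0.747, 1.596], [0.9188, 0.2373, -0.3155, 0.4798], [0.0085, -0.8109, -0.5852, 0.9211], [0.0, 0.0, 0.0, 1.0]]
top 47.227499736300054 323.724736102488 244.19206941260057 [[-0.0157, -0.9986, 0.0509, 0.4444], [-0.9998, 0.0151, -0.011, 0.0164], [0.0102, -0.051, -0.9986, 1.4357], [0.0, 0.0, 0.0, 1.0]]
{'vertical_fov': 65.70646984690485, 'cx': 325.48598936972473, 'cy': 239.6635897574217, 'T_tool_cam': array([[-4.24289596e-04, -2.95825727e-01,  9.55241833e-01,
        -1.33054082e-01],
       [ 9.99999763e-01, -6.43855878e-04,  2.44776091e-04,
         5.28941257e-04],
       [ 5.42627003e-04,  9.55241710e-01,  2.95825930e-01,
        -8.06468398e-02],
       [ 0.00000000e+00,  0.00000000e+00,  0.00000000e+00,
         1.00000000e+00]])}
```

View pics/scene0.png

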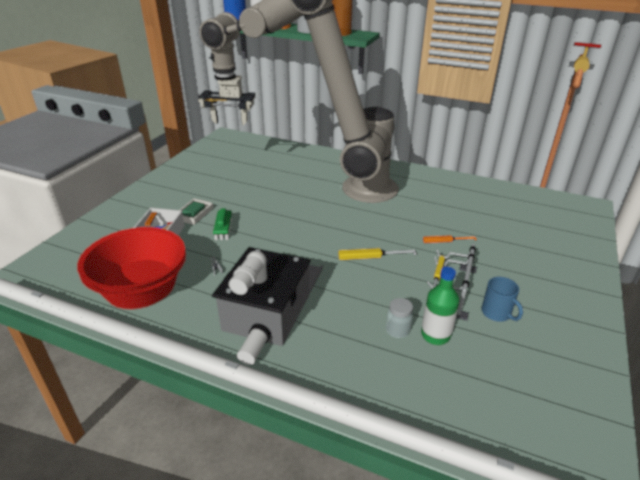

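View pics/top0.png

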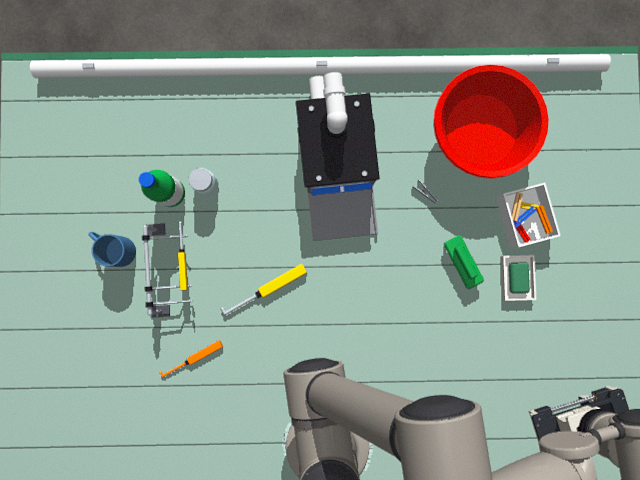

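The top view shows three hook-like things. A small yellow hook hangs in the rail at about (183,270). A larger yellow hook lies loose at (265,290), and an orange one lies loose at (190,360). The hung yellow one is the candidate. The tray's front lip is at (340,187), with a white rib at (342,187). Next I'll measure these and crop in close.

```bash
cat > h.py <<'E'
import numpy as np,cv2
from cell import *
from scipy.spatial.transform import Rotation as Rn
def ray(n,uv,T=None):
    c=get_calibration(n); uv=np.atleast_2d(uv).astype(float)
    f=240/np.tan(np.radians(c["vertical_fov"]/2)); d=(uv-[c["cx"],c["cy"]])
    if n=="wrist":
        r=np.linalg.norm(d,axis=1,keepdims=True)+1e-9; th=r/f
        v=np.hstack([d/r*np.sin(th),np.cos(th)])
        P=T@c["T_tool_cam"]
    else: v=np.hstack([d/f,np.ones((len(d),1))]); P=np.array(c["pose"])
    return P[:3,3],v@P[:3,:3].T
def plane(n,uv,z,T=None):
    o,v=ray(n,uv,T); return o+v*((z-o[2])/v[:,2])[:,None]
def toolT(o):
    T=np.eye(4);T[:3,:3]=Rn.from_euler('xyz',o["tool_rot"]).as_matrix();T[:3,3]=o["tool_pos"];return T
def blobs(p,lo,hi,amin=15):
    m=cv2.inRange(cv2.cvtColor(p,cv2.COLOR_RGB2HSV),lo,hi)
    n,l,s,c=cv2.connectedComponentsWithStats(m)
    return [(l==i,s[i],c[i]) for i in range(1,n) if s[i][4]>=amin]
E
python3 - <<'E'
from h import *
p=np.load("top0.npz")["p"];d=np.load("top0.npz")["d"]
for nm,lo,hi,z in (("yellow",(22,150,120),(35,255,255),.065),("blue",(100,150,60),(125,255,255),.095)):
    for m,s,c in blobs(p,lo,hi):
        pts=np.argwhere(m)[:,::-1].astype(np.float32); r=cv2.minAreaRect(pts)
        w=plane("top",pts,z); box=plane("top",cv2.boxPoints(r),z)
        print(nm,s,c.round(1),"mean",w.mean(0).round(4),"box",box[:,:2].round(4).tolist(),"depth",np.median(d[m]).round(3))
# lid corners (black)
a=cv2.resize(p[205:385,130:320],None,fx=3.1,fy=3.1,interpolation=cv2.INTER_CUBIC)
cv2.imwrite("pics/crop1.png",a[:,:,::-1])
b=cv2.resize(p[80:260,280:400],None,fx=3.1,fy=3.1,interpolation=cv2.INTER_CUBIC)
print(a.shape,b.shape)
a=np.pad(a,((0,0),(0,0),(0,0)));cv2.imwrite("pics/crop1.png",np.hstack([a[:558,:400],b[:558]])[:,:,::-1])
E
```

```text
yellow [521 202  19   7  69] [527.7 205.1] mean [ 0.6049 -0.5139  0.065 ] box [[0.6005, -0.4944], [0.6141, -0.4976], [0.6043, -0.543], [0.5907, -0.5398]] depth 1.423
yellow [178 252   9  38 274] [182.3 270.3] mean [0.4546 0.3541 0.065 ] box [[0.5, 0.3659], [0.5009, 0.3477], [0.4081, 0.3421], [0.4073, 0.3603]] depth 1.367
yellow [258 264  49  33 538] [282.  280.3] mean [0.4259 0.1065 0.065 ] box [[0.4071, 0.1693], [0.4688, 0.0574], [0.4453, 0.0443], [0.3837, 0.1563]] depth 1.41
blue [139 172  16  16 197] [146.6 179.4] mean [0.6783 0.4335 0.095 ] box [[0.6969, 0.4521], [0.6964, 0.4154], [0.6593, 0.4154], [0.6598, 0.452]] depth 1.231
blue [344 183  28   9 170] [357.7 186.8] mean [ 0.6529 -0.0843  0.095 ] box [[0.6574, -0.0495], [0.6636, -0.117], [0.6483, -0.1182], [0.6421, -0.0509]] depth 1.352
blue [311 186  29   9 173] [325.5 190.2] mean [ 0.6455 -0.0047  0.095 ] box [[0.6499, 0.0309], [0.6559, -0.0381], [0.6409, -0.0394], [0.635, 0.0296]] depth 1.35
blue [514 206  22  21 114] [524.6 215.8] mean [ 0.5751 -0.4938  0.095 ] box [[0.5588, -0.4624], [0.6003, -0.5131], [0.5895, -0.5218], [0.5481, -0.4711]] depth 1.409
(558, 589, 3) (558, 372, 3)
```

View pics/crop1.png

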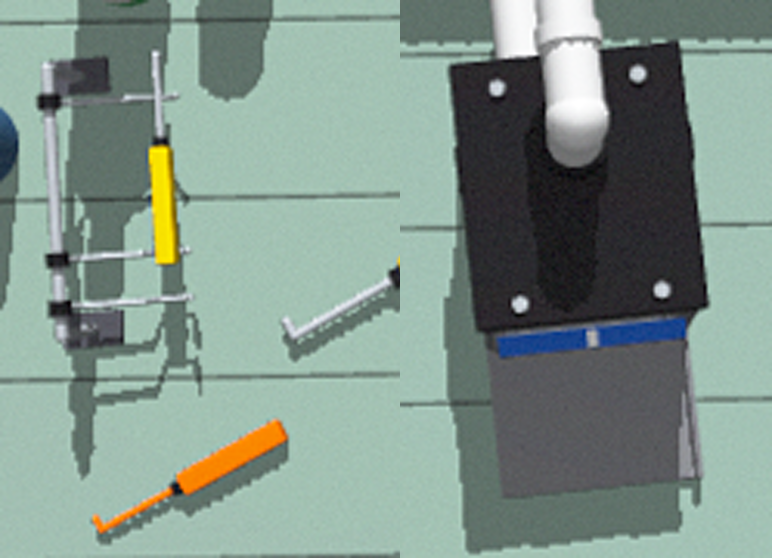

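The crop agrees with the description: the hung yellow hook lies in the rail's rear and vee hooks with its bend forward, and it's smaller than the loose yellow one. Its grip measures 93 mm, at a height of about 64 mm. The tray's blue lip and white rib show in front of the lid, and the lip height from depth is 94.7 mm against an expected 94.

```bash
cat > go.py <<'E'
import sys
from h import *
# go.py x y z yaw : units from the present pose; z, x, y are of the TCP; yaw = heading of hook x
x,y,z,yaw=map(float,sys.argv[1:5]); o=observe(); R=toolT(o)[:3,:3]
d=R.T@(np.array([x,y,z])-o["tool_pos"])/.04
h=np.arctan2(R[1,2],R[0,2]) # heading of tool z
rs=[(-((yaw+k-h+np.pi)%(2*np.pi)-np.pi)) for k in(0,np.pi)]
print("tx ty tz",d.round(3),"roll opts (10deg)",np.round(np.degrees(rs)/10,3),"ztool heading",h.round(3),"q6",o["qpos"][5].round(3),"q1",o["qpos"][0].round(3),"xaxis",R[:,0].round(4),"F",o["contact_force"].round(2))
E
python3 go.py 0.45 -0.15 0.27 0.06; python3 - <<'E'
from h import *
print(plane("top",[[341.9,189]],.094))
E
```

```text
tx ty tz [-0.461 -6.436 -9.795] roll opts (10deg) [-16.758   1.242] ztool heading -2.865 q6 -0.146 q1 -1.44 xaxis [-2.0e-04  1.3e-03 -1.0e+00] F [ 0.05  0.02 -0.08]
[[ 0.64804346 -0.04523975  0.094     ]]
```

```bash
python3 -m crank '[{"tx":-0.46,"ty":-0.8,"tz":-1.22,"roll":-1},{"tx":-0.46,"ty":-1.6,"tz":-2.44,"roll":-2},{"tx":-0.46,"ty":-2.4,"tz":-3.66,"roll":-3},{"tx":-0.46,"ty":-3.2,"tz":-4.9,"roll":-4},{"tx":-0.46,"ty":-4,"tz":-6.1,"roll":-5},{"tx":-0.46,"ty":-4.8,"tz":-7.3,"roll":-6},{"tx":-0.46,"ty":-5.6,"tz":-8.5,"roll":-7},{"tx":-0.46,"ty":-6.44,"tz":-9.8,"roll":-8}]'; python3 go.py 0.44 0.345 0.22 0.06
```

```text
tx ty tz [  0.805 -18.407 -12.936] roll opts (10deg) [-16.758   1.242] ztool heading -2.865 q6 -0.146 q1 -1.44 xaxis [-2.0e-04  1.3e-03 -1.0e+00] F [ 0.05  0.02 -0.08]invalid input at $[0]: expected keys fingers, tx, ty, tz, roll
```

All keys are needed in every row.

```bash
python3 -m crank '[{"fingers":1,"tx":-0.46,"ty":-0.8,"tz":-1.22,"roll":-1},{"fingers":1,"tx":-0.46,"ty":-1.6,"tz":-2.44,"roll":-2},{"fingers":1,"tx":-0.46,"ty":-2.4,"tz":-3.66,"roll":-3},{"fingers":1,"tx":-0.46,"ty":-3.2,"tz":-4.9,"roll":-4},{"fingers":1,"tx":-0.46,"ty":-4,"tz":-6.1,"roll":-5},{"fingers":1,"tx":-0.46,"ty":-4.8,"tz":-7.3,"roll":-6},{"fingers":1,"tx":-0.46,"ty":-5.6,"tz":-8.5,"roll":-7},{"fingers":1,"tx":-0.46,"ty":-6.44,"tz":-9.8,"roll":-8}]'; python3 go.py 0.44 0.345 0.22 0.06
```

```text
time: 1.1
tool_pos: [0.451, -0.1485, 0.27]
tool_rot: [-0.713, 1.57, -2.177]
contact_force: [1.2, -0.7, -0.5]
opening: 0.0918
tx ty tz [  1.247   1.052 -12.297] roll opts (10deg) [-8.727  9.273] ztool heading -1.463 q6 -0.587 q1 -0.48 xaxis [-2.e-04 -3.e-04 -1.e+00] F [ 1.22 -0.75 -0.47]
```

```bash
python3 -m crank '[{"fingers":0.2,"tx":0.1,"ty":0.13,"tz":-1.5,"roll":-1.1},{"fingers":0.2,"tx":0.3,"ty":0.26,"tz":-3,"roll":-2.2},{"fingers":0.2,"tx":0.5,"ty":0.4,"tz":-4.6,"roll":-3.2},{"fingers":0.2,"tx":0.7,"ty":0.52,"tz":-6.1,"roll":-4.3},{"fingers":0.2,"tx":0.9,"ty":0.66,"tz":-7.7,"roll":-5.4},{"fingers":0.2,"tx":1,"ty":0.8,"tz":-9.2,"roll":-6.5},{"fingers":0.2,"tx":1.1,"ty":0.92,"tz":-10.8,"roll":-7.6},{"fingers":0.2,"tx":1.25,"ty":1.05,"tz":-12.3,"roll":-8.73}]'; python3 go.py 0.4566 0.355 0.064 0.06; python3 - <<'E'
from h import *
o=observe();T=toolT(o);p,d=read_camera("wrist");np.savez("w1.npz",p=p,d=d,T=T);cv2.imwrite("pics/w1.png",p[:,:,::-1])
for m,s,c in blobs(p,(22,150,100),(35,255,255),100):
    pts=np.argwhere(m)[:,::-1].astype(np.float32)
    w=plane("wrist",pts,.065,T)[:,:2].astype(np.float32); r=cv2.minAreaRect(w);b=cv2.boxPoints(r)
    print(s,"rect",np.round(r[0],4),np.round(r[1],4),r[2],b.round(4).tolist())
E
```

```text
time: 2.1
tool_pos: [0.4413, 0.3453, 0.2198]
tool_rot: [-1.36, 1.57, -1.326]
contact_force: [0.8, -0.5, 0.3]
opening: 0.0549
tx ty tz [3.895 0.232 0.39 ] roll opts (10deg) [-0.149 17.851] ztool heading 0.034 q6 -1.077 q1 0.527 xaxis [ 1.e-04 -3.e-04 -1.e+00] F [ 0.83 -0.5   0.3 ]
[  66  158   89   76 2143] rect [0.4191 0.147 ] [0.0227 0.1157] 29.981266021728516 [[0.38040000200271606, 0.1914999932050705], [0.4381999969482422, 0.09120000153779984], [0.4578000009059906, 0.10260000079870224], [0.4000000059604645, 0.20280000567436218]]
[ 334  184   18  112 1227] rect [0.4524 0.3591] [0.0954 0.0137] 4.222234725952148 [[0.4043000042438507, 0.36239999532699585], [0.40529999136924744, 0.34880000352859497], [0.5004000067710876, 0.35580000281333923], [0.49939998984336853, 0.3695000112056732]]
```

View pics/w1.png

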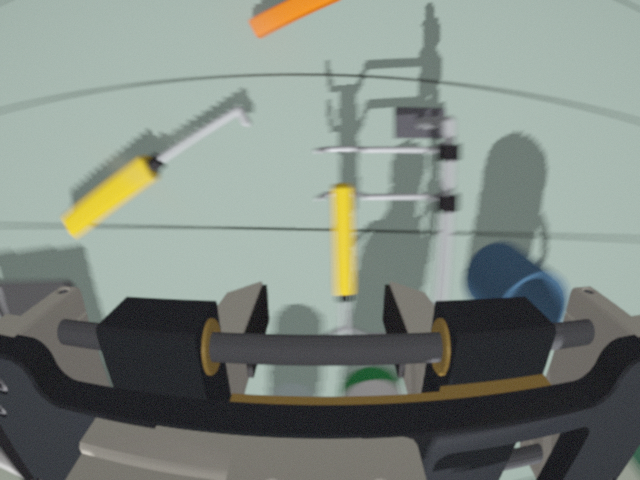

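The wrist view shows the grip at (344,240), between the two rail hooks at (390,150) and (390,197). The yellow blob projects to 95 mm long, and it sits within 4 mm of the top-view estimate. I'm going down to TCP (0.456, 0.357, 0.066).

```bash
python3 go.py 0.456 0.357 0.066 0.067; python3 -m crank '[{"fingers":0.2,"tx":0,"ty":0.28,"tz":0.37,"roll":-0.19},{"fingers":0.2,"tx":1,"ty":0.28,"tz":0.37,"roll":-0.19},{"fingers":0.2,"tx":2,"ty":0.28,"tz":0.37,"roll":-0.19},{"fingers":0.2,"tx":2.8,"ty":0.28,"tz":0.37,"roll":-0.19},{"fingers":0.2,"tx":3.4,"ty":0.28,"tz":0.37,"roll":-0.19},{"fingers":0.2,"tx":3.84,"ty":0.28,"tz":0.37,"roll":-0.19},{"fingers":0.2,"tx":3.84,"ty":0.28,"tz":0.37,"roll":-0.19},{"fingers":0.2,"tx":3.84,"ty":0.28,"tz":0.37,"roll":-0.19}]'; python3 go.py 0.456 0.357 0.066 0.067
```

```text
tx ty tz [3.814 0.101 0.41 ] roll opts (10deg) [-0.125 17.875] ztool heading 0.045 q6 -1.081 q1 0.536 xaxis [-0.0011  0.0037 -1.    ] F [-2.26  4.2  -1.61]
time: 3.15
tool_pos: [0.4565, 0.3549, 0.0671]
tool_rot: [0.312, 1.57, 0.373]
contact_force: [0.5, -0.2, 0.6]
opening: 0.055
tx ty tz [ 0.026  0.053 -0.01 ] roll opts (10deg) [-0.037 17.963] ztool heading 0.061 q6 -1.103 q1 0.528 xaxis [ 6.e-04  2.e-04 -1.e+00] F [ 0.47 -0.16  0.55]
```

```bash
python3 -m crank '[{"fingers":-0.2,"tx":0.02,"ty":0.03,"tz":0,"roll":0},{"fingers":-0.6,"tx":0.02,"ty":0.03,"tz":0,"roll":0},{"fingers":-0.8,"tx":0.02,"ty":0.03,"tz":0,"roll":0},{"fingers":-1,"tx":0.02,"ty":0.03,"tz":0,"roll":0},{"fingers":-1,"tx":0.02,"ty":0.03,"tz":0,"roll":0},{"fingers":-1,"tx":0.02,"ty":0.03,"tz":0,"roll":0},{"fingers":-1,"tx":0.02,"ty":0.03,"tz":0,"roll":0},{"fingers":-1,"tx":0.02,"ty":0.03,"tz":0,"roll":0}]' 20; python3 go.py 0.456 0.357 0.066 0.067
```

```text
time: 4.15
tool_pos: [0.4562, 0.356, 0.0658]
tool_rot: [-0.422, 1.571, -0.361]
contact_force: [-0.0, 1.0, 1.5]
opening: 0.0159
tx ty tz [-0.006  0.025 -0.003] roll opts (10deg) [-0.036 17.964] ztool heading 0.061 q6 -1.101 q1 0.53 xaxis [ 1.e-04 -0.e+00 -1.e+00] F [-0.01  0.99  1.5 ]
```

```bash
python3 -m crank '[{"fingers":-1,"tx":-0.2,"ty":0,"tz":0,"roll":0},{"fingers":-1,"tx":-0.5,"ty":0,"tz":0,"roll":0},{"fingers":-1,"tx":-0.9,"ty":0,"tz":0,"roll":0},{"fingers":-1,"tx":-1.3,"ty":0,"tz":0,"roll":0},{"fingers":-1,"tx":-1.8,"ty":0,"tz":0,"roll":0},{"fingers":-1,"tx":-2.2,"ty":0,"tz":0,"roll":0},{"fingers":-1,"tx":-2.25,"ty":0,"tz":0,"roll":0},{"fingers":-1,"tx":-2.25,"ty":0,"tz":0,"roll":0}]'; python3 go.py 0.504 -0.058 0.156 0.093
```

```text
time: 5.15
tool_pos: [0.456, 0.3559, 0.1555]
tool_rot: [-2.495, 1.57, -2.434]
contact_force: [0.1, -0.4, -0.8]
opening: 0.0154
tx ty tz [-1.00e-02 -1.04e+01  5.72e-01] roll opts (10deg) [-0.186 17.814] ztool heading 0.061 q6 -1.101 q1 0.53 xaxis [-3.e-04 -3.e-04 -1.e+00] F [ 0.07 -0.4  -0.82]
```

```bash
python3 -m crank '[{"fingers":-1,"tx":0,"ty":-0.9,"tz":0.1,"roll":-0.1},{"fingers":-1,"tx":0,"ty":-2.3,"tz":0.2,"roll":-0.19},{"fingers":-1,"tx":0,"ty":-3.8,"tz":0.3,"roll":-0.19},{"fingers":-1,"tx":0,"ty":-5.3,"tz":0.4,"roll":-0.19},{"fingers":-1,"tx":0,"ty":-6.8,"tz":0.5,"roll":-0.19},{"fingers":-1,"tx":0,"ty":-8.2,"tz":0.57,"roll":-0.19},{"fingers":-1,"tx":0,"ty":-9.5,"tz":0.57,"roll":-0.19},{"fingers":-1,"tx":0,"ty":-10.4,"tz":0.57,"roll":-0.19}]'; python3 - <<'E'
from h import *
pp=[]
for n in("wrist","scene","top"):
    o=observe();T=toolT(o);p,d=read_camera(n);np.savez(n+"2.npz",p=p,d=d,T=T);pp.append(p)
print(o["tool_pos"])
s=cv2.resize(pp[1][200:320,180:340],(800,600),interpolation=cv2.INTER_CUBIC);t=cv2.resize(pp[2][150:270,260:420],(800,600),interpolation=cv2.INTER_CUBIC)
cv2.imwrite("pics/m2.png",np.vstack([np.hstack([pp[0],s[:480,:0]])[:, :640], cv2.resize(np.hstack([s,t]),(640,240))])[:,:,::-1][::1] if 0 else cv2.resize(np.vstack([cv2.resize(pp[0],(800,600)),cv2.resize(np.hstack([s,t]),(800,300))]),(533,600))[:,:,::-1])
E
```

```text
time: 6.15
tool_pos: [0.5036, -0.0601, 0.1549]
tool_rot: [2.969, 1.569, 3.062]
contact_force: [1.5, 1.1, -0.6]
opening: 0.0156
[ 0.50400033 -0.06109171  0.15492747]
```

View pics/m2.png

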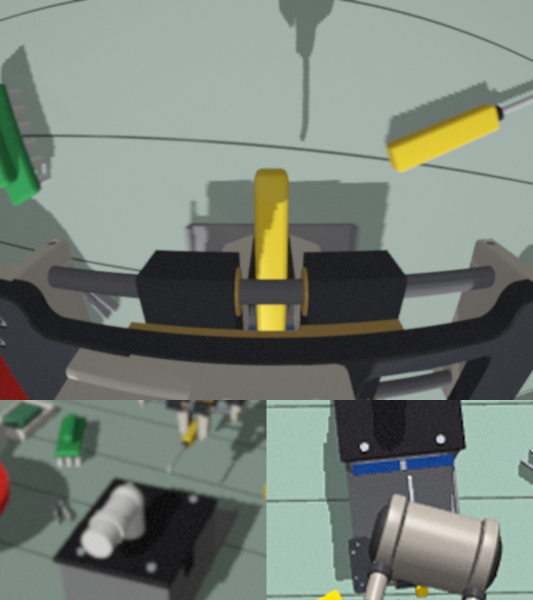

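The wrist view shows the grip held, with its rear end at about (272,180) and its shadow straight. The top crop shows the rod tip at about (410,478), just in front of the white rib at (403,464). Next I'll measure both precisely.

```bash
python3 - <<'E'
from h import *
z=np.load("top2.npz");p=z["p"];d=z["d"]
g=cv2.cvtColor(p,cv2.COLOR_RGB2HSV)
m=((g[...,1]<60)&(g[...,2]>135)).astype(np.uint8); m[:183]=0;m[215:]=0;m[:,:325]=0;m[:,360:]=0
n,l,s,c=cv2.connectedComponentsWithStats(m)
for i in range(1,n):
    if s[i][4]<5: continue
    pts=np.argwhere(l==i)[:,::-1]
    print(s[i],c[i].round(1),"z.146",plane("top",[c[i]],.146).round(4),"z.095",plane("top",[c[i]],.095).round(4))
    for r in sorted(set(pts[:,1])): q=pts[pts[:,1]==r][:,0]; print(r,q.min(),q.max(),plane("top",[[q.mean(),r]],.146)[0].round(4))
for m,s_,c in blobs(p,(100,150,60),(125,255,255),100): print("blue",c.round(1),plane("top",[c],.094).round(4))
E
python3 go.py 0.5038 -0.058 0.1 0.093
```

```text
[340 185   4   7  18] [341.7 188.5] z.146 [[ 0.6413 -0.0423  0.146 ]] z.095 [[ 0.6491 -0.0446  0.095 ]]
185 341 341 [ 0.6497 -0.0409  0.146 ]
186 342 342 [ 0.6473 -0.0432  0.146 ]
187 340 343 [ 0.6449 -0.042   0.146 ]
188 340 342 [ 0.6426 -0.0408  0.146 ]
189 341 343 [ 0.6401 -0.0431  0.146 ]
190 341 343 [ 0.6378 -0.043   0.146 ]
191 341 343 [ 0.6354 -0.043   0.146 ]
[345 195  15  20  75] [348.3 208. ] z.146 [[ 0.5949 -0.0572  0.146 ]] z.095 [[ 0.6008 -0.0601  0.095 ]]
195 345 346 [ 0.6258 -0.0511  0.146 ]
196 345 346 [ 0.6234 -0.0511  0.146 ]
197 345 346 [ 0.621 -0.051  0.146]
198 345 346 [ 0.6186 -0.051   0.146 ]
199 345 346 [ 0.6162 -0.0509  0.146 ]
200 345 347 [ 0.6139 -0.0521  0.146 ]
201 345 347 [ 0.6115 -0.052   0.146 ]
202 345 347 [ 0.6091 -0.052   0.146 ]
203 346 347 [ 0.6067 -0.0531  0.146 ]
204 346 347 [ 0.6043 -0.0531  0.146 ]
205 346 347 [ 0.602  -0.0531  0.146 ]
206 346 347 [ 0.5996 -0.053   0.146 ]
207 346 347 [ 0.5972 -0.053   0.146 ]
208 346 347 [ 0.5948 -0.0529  0.146 ]
209 346 348 [ 0.5925 -0.0541  0.146 ]
210 346 348 [ 0.5901 -0.054   0.146 ]
211 346 348 [ 0.5877 
[... 230 characters left out ...]
5 ]]
206 337 337 [ 0.5999 -0.0306  0.146 ]
207 336 341 [ 0.5975 -0.0341  0.146 ]
208 335 343 [ 0.5951 -0.0352  0.146 ]
209 335 343 [ 0.5927 -0.0352  0.146 ]
210 335 343 [ 0.5904 -0.0351  0.146 ]
211 335 342 [ 0.588  -0.0339  0.146 ]
212 334 342 [ 0.5857 -0.0327  0.146 ]
213 334 342 [ 0.5833 -0.0327  0.146 ]
214 334 342 [ 0.5809 -0.0326  0.146 ]
blue [146.6 179.5] [[0.6784 0.4338 0.094 ]]
blue [357.7 186.8] [[ 0.653  -0.0843  0.094 ]]
blue [325.5 190.2] [[ 0.6457 -0.0049  0.094 ]]
blue [524.7 215.8] [[ 0.5754 -0.4946  0.094 ]]
tx ty tz [1.373 0.031 0.006] roll opts (10deg) [-1.4000e-02  1.7986e+01] ztool heading 0.091 q6 -1.93 q1 -0.268 xaxis [-1.5e-03  4.0e-04 -1.0e+00] F [-0.25  0.75 -0.86]
```

```bash
python3 go.py 0.503 -0.0575 0.0718 0.093;  python3 -m crank '[{"fingers":-1,"tx":0.3,"ty":0.04,"tz":0,"roll":0},{"fingers":-1,"tx":0.6,"ty":0.04,"tz":0,"roll":0},{"fingers":-1,"tx":1,"ty":0.04,"tz":0,"roll":0},{"fingers":-1,"tx":1.4,"ty":0.04,"tz":0,"roll":0},{"fingers":-1,"tx":1.7,"ty":0.04,"tz":0,"roll":0},{"fingers":-1,"tx":2,"ty":0.04,"tz":0,"roll":0},{"fingers":-1,"tx":2.08,"ty":0.04,"tz":0,"roll":0},{"fingers":-1,"tx":2.08,"ty":0.04,"tz":0,"roll":0}]'; python3 - <<'E'
from h import *
pp=[]
for n in("wrist","scene","top"):
    o=observe();T=toolT(o);p,d=read_camera(n);np.savez(n+"3.npz",p=p,d=d,T=T);pp.append(p)
p=pp[2];g=cv2.cvtColor(p,cv2.COLOR_RGB2HSV)
m=((g[...,1]<60)&(g[...,2]>135)).astype(np.uint8); m[:183]=0;m[215:]=0;m[:,:325]=0;m[:,360:]=0
n,l,s,c=cv2.connectedComponentsWithStats(m)
for i in range(1,n):
    if s[i][4]<5: continue
    pts=np.argwhere(l==i)[:,::-1]
    print(s[i],c[i].round(1))
    for r in sorted(set(pts[:,1]))[:14]: q=pts[pts[:,1]==r][:,0]; print(r,q.min(),q.max(),plane("top",[[q.mean(),r]],.063)[0].round(4))
for m,s_,c in blobs(p,(100,150,60),(125,255,255),100): print("blue",c.round(1),plane("top",[c],.094).round(4))
E
python3 go.py 0.503 -0.0575 0.0718 0.093
```

```text
tx ty tz [ 2.078  0.045 -0.011] roll opts (10deg) [-1.4000e-02  1.7986e+01] ztool heading 0.091 q6 -1.93 q1 -0.268 xaxis [-1.5e-03  4.0e-04 -1.0e+00] F [-0.25  0.75 -0.86]
time: 7.3
tool_pos: [0.504, -0.0562, 0.0725]
tool_rot: [-2.68, 1.571, -2.586]
contact_force: [0.2, -0.3, 0.7]
opening: 0.0161
[340 186   4   6  18] [341.8 188.7]
186 342 342 [ 0.6603 -0.047   0.063 ]
187 340 343 [ 0.6578 -0.0457  0.063 ]
188 340 343 [ 0.6553 -0.0457  0.063 ]
189 341 343 [ 0.6527 -0.0469  0.063 ]
190 341 343 [ 0.6502 -0.0469  0.063 ]
191 341 343 [ 0.6477 -0.0468  0.063 ]
[331 212   8   3  19] [334.5 213.2]
212 332 335 [ 0.5949 -0.0245  0.063 ]
213 332 338 [ 0.5923 -0.0283  0.063 ]
214 331 338 [ 0.5898 -0.027   0.063 ]
blue [146.5 179.4] [[0.6785 0.434  0.094 ]]
blue [357.8 186.8] [[ 0.653  -0.0844  0.094 ]]
blue [325.5 190.2] [[ 0.6457 -0.0047  0.094 ]]
blue [524.7 215.8] [[ 0.5753 -0.4944  0.094 ]]
tx ty tz [ 0.03  -0.024 -0.035] roll opts (10deg) [ 4.0000e-03 -1.7996e+01] ztool heading 0.094 q6 -1.927 q1 -0.262 xaxis [ 1.e-03 -3.e-04 -1.e+00] F [0.24 0.06 0.43]
```

```bash
python3 - <<'E'
from h import *
p=np.load("top3.npz")["p"];w=np.load("wrist3.npz")["p"]
a=cv2.resize(p[165:255,290:400],(733,600),interpolation=cv2.INTER_CUBIC)
cv2.imwrite("pics/t3.png",cv2.convertScaleAbs(a,alpha=1.3)[:,:,::-1])
E
```

```text
(no output)
```

View pics/t3.png

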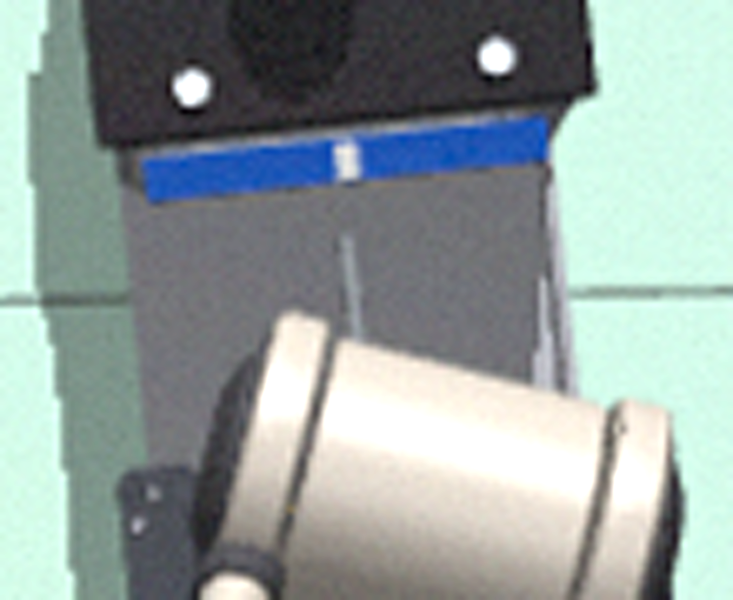

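The top crop shows the rod tip at (346,235), in line with the rib at (346,160). The tip comes out at (0.624,-0.047), against an approach line at y = -0.047. I'm inserting in two stages.

```bash
python3 -m crank '[{"fingers":-1,"tx":0,"ty":0,"tz":0.2,"roll":0},{"fingers":-1,"tx":0,"ty":0,"tz":0.4,"roll":0},{"fingers":-1,"tx":0,"ty":0,"tz":0.55,"roll":0},{"fingers":-1,"tx":0,"ty":0,"tz":0.65,"roll":0},{"fingers":-1,"tx":0,"ty":0,"tz":0.72,"roll":0},{"fingers":-1,"tx":0,"ty":0,"tz":0.77,"roll":0},{"fingers":-1,"tx":0,"ty":0,"tz":0.82,"roll":0},{"fingers":-1,"tx":0,"ty":0,"tz":0.85,"roll":0}]'; python3 go.py 0.5548 -0.0525 0.0718 0.093
```

```text
time: 8.45
tool_pos: [0.5379, -0.0531, 0.0726]
tool_rot: [-1.559, 1.571, -1.465]
contact_force: [0.6, 0.2, -1.0]
opening: 0.0157
tx ty tz [ 0.019 -0.025  0.423] roll opts (10deg) [ 4.0000e-03 -1.7996e+01] ztool heading 0.094 q6 -1.905 q1 -0.24 xaxis [ 0.e+00 -1.e-04 -1.e+00] F [ 0.6   0.24 -0.99]
```

No contact so far, so I'm advancing another 19 mm and then lowering 11 mm.

```bash
python3 -m crank '[{"fingers":-1,"tx":0,"ty":0,"tz":0.1,"roll":0},{"fingers":-1,"tx":0,"ty":0,"tz":0.2,"roll":0},{"fingers":-1,"tx":0,"ty":0,"tz":0.3,"roll":0},{"fingers":-1,"tx":0,"ty":0,"tz":0.4,"roll":0},{"fingers":-1,"tx":0,"ty":0,"tz":0.46,"roll":0},{"fingers":-1,"tx":0,"ty":0,"tz":0.48,"roll":0},{"fingers":-1,"tx":0,"ty":0,"tz":0.48,"roll":0},{"fingers":-1,"tx":0,"ty":0,"tz":0.48,"roll":0}]'; python3 -m crank '[{"fingers":-1,"tx":0.05,"ty":0,"tz":0,"roll":0},{"fingers":-1,"tx":0.1,"ty":0,"tz":0,"roll":0},{"fingers":-1,"tx":0.15,"ty":0,"tz":0,"roll":0},{"fingers":-1,"tx":0.2,"ty":0,"tz":0,"roll":0},{"fingers":-1,"tx":0.24,"ty":0,"tz":0,"roll":0},{"fingers":-1,"tx":0.28,"ty":0,"tz":0,"roll":0},{"fingers":-1,"tx":0.28,"ty":0,"tz":0,"roll":0},{"fingers":-1,"tx":0.28,"ty":0,"tz":0,"roll":0}]'; python3 - <<'E'
from h import *
for n in("wrist","scene","top"):
    o=observe();T=toolT(o);p,d=read_camera(n);np.savez(n+"4.npz",p=p,d=d,T=T)
    if n=="top": cv2.imwrite("pics/t4.png",cv2.convertScaleAbs(cv2.resize(p[165:255,290:400],(733,600),interpolation=cv2.INTER_CUBIC),alpha=1.3)[:,:,::-1])
print(o["tool_pos"],o["contact_force"])
for m,s_,c in blobs(p,(100,150,60),(125,255,255),100): print("blue",c.round(1),plane("top",[c],.094).round(4))
E
```

```text
time: 9.45
tool_pos: [0.5568, -0.0513, 0.0725]
tool_rot: [-3.007, 1.571, -2.913]
contact_force: [-0.0, 0.1, -1.7]
opening: 0.0158
time: 10.45
tool_pos: [0.557, -0.0513, 0.0614]
tool_rot: [-0.801, 1.571, -0.707]
contact_force: [0.3, 0.3, -1.1]
opening: 0.0158
[ 0.55697779 -0.05132341  0.06140574] [-0.40715264 -0.11893234 -0.38690825]
blue [146.6 179.4] [[0.6785 0.4338 0.094 ]]
blue [357.8 186.7] [[ 0.6531 -0.0846  0.094 ]]
blue [524.7 215.8] [[ 0.5754 -0.4946  0.094 ]]
```

The contact forces are still near zero. I'm lowering 3 mm more for a better bite, then drawing slowly.

```bash
python3 -m crank '[{"fingers":-1,"tx":0.04,"ty":0,"tz":0,"roll":0},{"fingers":-1,"tx":0.08,"ty":0,"tz":-0.05,"roll":0},{"fingers":-1,"tx":0.08,"ty":0,"tz":-0.12,"roll":0},{"fingers":-1,"tx":0.08,"ty":0,"tz":-0.19,"roll":0},{"fingers":-1,"tx":0.08,"ty":0,"tz":-0.25,"roll":0},{"fingers":-1,"tx":0.08,"ty":0,"tz":-0.3,"roll":0},{"fingers":-1,"tx":0.08,"ty":0,"tz":-0.35,"roll":0},{"fingers":-1,"tx":0.08,"ty":0,"tz":-0.4,"roll":0}]';python3 -m crank '[{"fingers":-1,"tx":0,"ty":0,"tz":-0.04,"roll":0},{"fingers":-1,"tx":0,"ty":0,"tz":-0.08,"roll":0},{"fingers":-1,"tx":0,"ty":0,"tz":-0.12,"roll":0},{"fingers":-1,"tx":0,"ty":0,"tz":-0.16,"roll":0},{"fingers":-1,"tx":0,"ty":0,"tz":-0.2,"roll":0},{"fingers":-1,"tx":0,"ty":0,"tz":-0.23,"roll":0},{"fingers":-1,"tx":0,"ty":0,"tz":-0.26,"roll":0},{"fingers":-1,"tx":0,"ty":0,"tz":-0.3,"roll":0}]'; python3 - <<'E'
from h import *
p,d=read_camera("top");o=observe()
print(o["tool_pos"],o["contact_force"])
for m,s_,c in blobs(p,(100,150,60),(125,255,255),60): print("blue",c.round(1),plane("top",[c],.094).round(4))
E
```

```text
time: 11.6
tool_pos: [0.5413, -0.0528, 0.0583]
tool_rot: [-0.287, 1.57, -0.193]
contact_force: [3.8, 0.5, -0.9]
opening: 0.0156
time: 12.6
tool_pos: [0.529, -0.0539, 0.0582]
tool_rot: [-0.917, 1.571, -0.823]
contact_force: [3.4, 0.4, 0.2]
opening: 0.0158
[ 0.52877754 -0.05393012  0.05813684] [ 1.93447971 -0.43448455 -0.7622078 ]
blue [146.6 179.4] [[0.6785 0.4338 0.094 ]]
blue [358.3 191.8] [[ 0.6406 -0.0854  0.094 ]]
blue [326.1 195.1] [[ 0.6334 -0.0061  0.094 ]]
blue [524.6 215.8] [[ 0.5752 -0.4941  0.094 ]]
```

The tray follows (12.5 mm so far) with a drag of about 3.5 N. I'll draw 24 mm more, then creep.

```bash
for i in 1 2; do :; done; python3 -m crank '[{"fingers":-1,"tx":0,"ty":0,"tz":-0.04,"roll":0},{"fingers":-1,"tx":0,"ty":0,"tz":-0.08,"roll":0},{"fingers":-1,"tx":0,"ty":0,"tz":-0.12,"roll":0},{"fingers":-1,"tx":0,"ty":0,"tz":-0.16,"roll":0},{"fingers":-1,"tx":0,"ty":0,"tz":-0.2,"roll":0},{"fingers":-1,"tx":0,"ty":0,"tz":-0.24,"roll":0},{"fingers":-1,"tx":0,"ty":0,"tz":-0.28,"roll":0},{"fingers":-1,"tx":0,"ty":0,"tz":-0.3,"roll":0}]'; python3 -m crank '[{"fingers":-1,"tx":0,"ty":0,"tz":-0.04,"roll":0},{"fingers":-1,"tx":0,"ty":0,"tz":-0.08,"roll":0},{"fingers":-1,"tx":0,"ty":0,"tz":-0.12,"roll":0},{"fingers":-1,"tx":0,"ty":0,"tz":-0.16,"roll":0},{"fingers":-1,"tx":0,"ty":0,"tz":-0.2,"roll":0},{"fingers":-1,"tx":0,"ty":0,"tz":-0.24,"roll":0},{"fingers":-1,"tx":0,"ty":0,"tz":-0.28,"roll":0},{"fingers":-1,"tx":0,"ty":0,"tz":-0.3,"roll":0}]'; python3 -m crank '[{"fingers":-1,"tx":0,"ty":0,"tz":-0.01,"roll":0},{"fingers":-1,"tx":0,"ty":0,"tz":-0.02,"roll":0},{"fingers":-1,"tx":0,"ty":0,"tz":-0.03,"roll":0},{"fingers":-1,"tx":0,"ty":0,"tz":-0.04,"roll":0},{"fingers":-1,"tx":0,"ty":0,"tz":-0.05,"roll":0},{"fingers":-1,"tx":0,"ty":0,"tz":-0.06,"roll":0},{"fingers":-1,"tx":0,"ty":0,"tz":-0.07,"roll":0},{"fingers":-1,"tx":0,"ty":0,"tz":-0.08,"roll":0}]'
```

```text
time: 13.65
tool_pos: [0.517, -0.0551, 0.0582]
tool_rot: [-1.737, 1.571, -1.644]
contact_force: [2.7, 0.2, -0.8]
opening: 0.0158
time: 14.65
tool_pos: [0.505, -0.0562, 0.0581]
tool_rot: [-2.993, 1.571, -2.899]
contact_force: [3.7, 1.0, -1.0]
opening: 0.0156
time: 15.65
tool_pos: [0.502, -0.0565, 0.0581]
tool_rot: [-1.382, 1.571, -1.288]
contact_force: [2.2, 1.3, -1.3]
opening: 0.0159
```

Position tracking is stiff, so I'm cutting the grip to 9 N. The hook will then slip before the pull gets hard. Creeping at 3 mm per call.

```bash
python3 -m crank '[{"fingers":-1,"tx":0,"ty":0,"tz":-0.01,"roll":0},{"fingers":-1,"tx":0,"ty":0,"tz":-0.02,"roll":0},{"fingers":-1,"tx":0,"ty":0,"tz":-0.03,"roll":0},{"fingers":-1,"tx":0,"ty":0,"tz":-0.04,"roll":0},{"fingers":-1,"tx":0,"ty":0,"tz":-0.05,"roll":0},{"fingers":-1,"tx":0,"ty":0,"tz":-0.06,"roll":0},{"fingers":-1,"tx":0,"ty":0,"tz":-0.07,"roll":0},{"fingers":-1,"tx":0,"ty":0,"tz":-0.08,"roll":0}]' 9; python3 -m crank '[{"fingers":-1,"tx":0,"ty":0,"tz":-0.01,"roll":0},{"fingers":-1,"tx":0,"ty":0,"tz":-0.02,"roll":0},{"fingers":-1,"tx":0,"ty":0,"tz":-0.03,"roll":0},{"fingers":-1,"tx":0,"ty":0,"tz":-0.04,"roll":0},{"fingers":-1,"tx":0,"ty":0,"tz":-0.05,"roll":0},{"fingers":-1,"tx":0,"ty":0,"tz":-0.06,"roll":0},{"fingers":-1,"tx":0,"ty":0,"tz":-0.07,"roll":0},{"fingers":-1,"tx":0,"ty":0,"tz":-0.08,"roll":0}]'
```

```text
time: 16.65
tool_pos: [0.4988, -0.0567, 0.0581]
tool_rot: [-1.523, 1.571, -1.429]
contact_force: [3.7, 0.9, -0.3]
opening: 0.016
time: 17.65
tool_pos: [0.4956, -0.0571, 0.0582]
tool_rot: [-1.207, 1.571, -1.113]
contact_force: [2.6, 0.4, -0.5]
opening: 0.0158
```

```bash
python3 - <<'E'
from h import *
p,d=read_camera("top");o=observe()
print(o["tool_pos"],o["contact_force"])
for m,s_,c in blobs(p,(100,150,60),(125,255,255),60): print("blue",c.round(1),plane("top",[c],.094).round(4))
E
```

```text
[ 0.49553539 -0.05707166  0.05814902] [ 3.01248893  0.65508097 -0.81438614]
blue [146.6 179.4] [[0.6785 0.4338 0.094 ]]
blue [359.6 205.2] [[ 0.6073 -0.0881  0.094 ]]
blue [327.2 208.6] [[ 0.6001 -0.0083  0.094 ]]
blue [524.6 215.8] [[ 0.5752 -0.4943  0.094 ]]
```

There's no slip: the tray is 45.8 mm out from its start and following one to one. Creeping on.

```bash
python3 -m crank '[{"fingers":-1,"tx":0,"ty":0,"tz":-0.01,"roll":0},{"fingers":-1,"tx":0,"ty":0,"tz":-0.02,"roll":0},{"fingers":-1,"tx":0,"ty":0,"tz":-0.03,"roll":0},{"fingers":-1,"tx":0,"ty":0,"tz":-0.04,"roll":0},{"fingers":-1,"tx":0,"ty":0,"tz":-0.05,"roll":0},{"fingers":-1,"tx":0,"ty":0,"tz":-0.06,"roll":0},{"fingers":-1,"tx":0,"ty":0,"tz":-0.07,"roll":0},{"fingers":-1,"tx":0,"ty":0,"tz":-0.08,"roll":0}]'; python3 -m crank '[{"fingers":-1,"tx":0,"ty":0,"tz":-0.01,"roll":0},{"fingers":-1,"tx":0,"ty":0,"tz":-0.02,"roll":0},{"fingers":-1,"tx":0,"ty":0,"tz":-0.03,"roll":0},{"fingers":-1,"tx":0,"ty":0,"tz":-0.04,"roll":0},{"fingers":-1,"tx":0,"ty":0,"tz":-0.05,"roll":0},{"fingers":-1,"tx":0,"ty":0,"tz":-0.06,"roll":0},{"fingers":-1,"tx":0,"ty":0,"tz":-0.07,"roll":0},{"fingers":-1,"tx":0,"ty":0,"tz":-0.08,"roll":0}]'
```

```text
time: 18.7
tool_pos: [0.4924, -0.0574, 0.0581]
tool_rot: [-2.121, 1.571, -2.027]
contact_force: [3.0, 0.6, -0.8]
opening: 0.016
time: 19.7
tool_pos: [0.4892, -0.0577, 0.0581]
tool_rot: [-1.532, 1.571, -1.438]
contact_force: [2.8, 0.2, -1.3]
opening: 0.0161
```

```bash
python3 -c "
from cell import *;o=observe();print(o['tool_pos'],o['contact_force'])"
```

```text
[ 0.48920456 -0.05767296  0.05814174] [ 2.78616468  0.21093518 -1.32656051]
```

```bash
python3 -m crank '[{"fingers":-1,"tx":0,"ty":0,"tz":-0.01,"roll":0},{"fingers":-1,"tx":0,"ty":0,"tz":-0.02,"roll":0},{"fingers":-1,"tx":0,"ty":0,"tz":-0.03,"roll":0},{"fingers":-1,"tx":0,"ty":0,"tz":-0.04,"roll":0},{"fingers":-1,"tx":0,"ty":0,"tz":-0.05,"roll":0},{"fingers":-1,"tx":0,"ty":0,"tz":-0.06,"roll":0},{"fingers":-1,"tx":0,"ty":0,"tz":-0.07,"roll":0},{"fingers":-1,"tx":0,"ty":0,"tz":-0.08,"roll":0}]'; python3 -m crank '[{"fingers":-1,"tx":0,"ty":0,"tz":-0.01,"roll":0},{"fingers":-1,"tx":0,"ty":0,"tz":-0.02,"roll":0},{"fingers":-1,"tx":0,"ty":0,"tz":-0.03,"roll":0},{"fingers":-1,"tx":0,"ty":0,"tz":-0.04,"roll":0},{"fingers":-1,"tx":0,"ty":0,"tz":-0.05,"roll":0},{"fingers":-1,"tx":0,"ty":0,"tz":-0.06,"roll":0},{"fingers":-1,"tx":0,"ty":0,"tz":-0.07,"roll":0},{"fingers":-1,"tx":0,"ty":0,"tz":-0.08,"roll":0}]'
```

```text
time: 20.7
tool_pos: [0.486, -0.058, 0.0581]
tool_rot: [-2.665, 1.571, -2.571]
contact_force: [2.9, 0.6, -0.3]
opening: 0.0159
time: 21.7
tool_pos: [0.4828, -0.0583, 0.0581]
tool_rot: [-1.836, 1.571, -1.742]
contact_force: [2.6, 0.8, 0.4]
opening: 0.0159
```

```bash
python3 - <<'E'
from h import *
p,d=read_camera("top");o=observe()
print(o["tool_pos"],o["contact_force"])
for m,s_,c in blobs(p,(100,150,60),(125,255,255),60)[1:3]: print("blue",c.round(1),plane("top",[c],.094).round(4))
E
```

```text
[ 0.4827848  -0.05825863  0.05812372] [ 3.77408725  1.75574534 -0.80935862]
blue [360.6 210.3] [[ 0.5947 -0.0902  0.094 ]]
blue [524.7 215.8] [[ 0.5753 -0.4944  0.094 ]]
```

The tray is now 58.5 mm out from its start, with the drag unchanged. Continuing.

```bash
python3 -m crank '[{"fingers":-1,"tx":0,"ty":0,"tz":-0.01,"roll":0},{"fingers":-1,"tx":0,"ty":0,"tz":-0.02,"roll":0},{"fingers":-1,"tx":0,"ty":0,"tz":-0.03,"roll":0},{"fingers":-1,"tx":0,"ty":0,"tz":-0.04,"roll":0},{"fingers":-1,"tx":0,"ty":0,"tz":-0.05,"roll":0},{"fingers":-1,"tx":0,"ty":0,"tz":-0.06,"roll":0},{"fingers":-1,"tx":0,"ty":0,"tz":-0.07,"roll":0},{"fingers":-1,"tx":0,"ty":0,"tz":-0.08,"roll":0}]'; python3 -m crank '[{"fingers":-1,"tx":0,"ty":0,"tz":-0.01,"roll":0},{"fingers":-1,"tx":0,"ty":0,"tz":-0.02,"roll":0},{"fingers":-1,"tx":0,"ty":0,"tz":-0.03,"roll":0},{"fingers":-1,"tx":0,"ty":0,"tz":-0.04,"roll":0},{"fingers":-1,"tx":0,"ty":0,"tz":-0.05,"roll":0},{"fingers":-1,"tx":0,"ty":0,"tz":-0.06,"roll":0},{"fingers":-1,"tx":0,"ty":0,"tz":-0.07,"roll":0},{"fingers":-1,"tx":0,"ty":0,"tz":-0.08,"roll":0}]'
```

```text
time: 22.75
tool_pos: [0.4796, -0.0586, 0.0581]
tool_rot: [-1.879, 1.571, -1.786]
contact_force: [2.7, 1.1, -0.5]
opening: 0.0161
time: 23.75
tool_pos: [0.4765, -0.0589, 0.0581]
tool_rot: [-1.556, 1.571, -1.462]
contact_force: [3.1, 0.1, -0.9]
opening: 0.0157
```

```bash
python3 -m crank '[{"fingers":-1,"tx":0,"ty":0,"tz":-0.01,"roll":0},{"fingers":-1,"tx":0,"ty":0,"tz":-0.02,"roll":0},{"fingers":-1,"tx":0,"ty":0,"tz":-0.03,"roll":0},{"fingers":-1,"tx":0,"ty":0,"tz":-0.04,"roll":0},{"fingers":-1,"tx":0,"ty":0,"tz":-0.05,"roll":0},{"fingers":-1,"tx":0,"ty":0,"tz":-0.06,"roll":0},{"fingers":-1,"tx":0,"ty":0,"tz":-0.07,"roll":0},{"fingers":-1,"tx":0,"ty":0,"tz":-0.08,"roll":0}]'; python3 -m crank '[{"fingers":-1,"tx":0,"ty":0,"tz":-0.01,"roll":0},{"fingers":-1,"tx":0,"ty":0,"tz":-0.02,"roll":0},{"fingers":-1,"tx":0,"ty":0,"tz":-0.03,"roll":0},{"fingers":-1,"tx":0,"ty":0,"tz":-0.04,"roll":0},{"fingers":-1,"tx":0,"ty":0,"tz":-0.05,"roll":0},{"fingers":-1,"tx":0,"ty":0,"tz":-0.06,"roll":0},{"fingers":-1,"tx":0,"ty":0,"tz":-0.07,"roll":0},{"fingers":-1,"tx":0,"ty":0,"tz":-0.08,"roll":0}]'
```

```text
time: 24.75
tool_pos: [0.4733, -0.0592, 0.0581]
tool_rot: [-1.916, 1.571, -1.823]
contact_force: [3.2, 1.2, -1.1]
opening: 0.0158
time: 25.75
tool_pos: [0.4701, -0.0595, 0.0582]
tool_rot: [-1.147, 1.571, -1.053]
contact_force: [2.8, 0.8, -0.7]
opening: 0.0158
```

```bash
python3 -m crank '[{"fingers":-1,"tx":0,"ty":0,"tz":-0.01,"roll":0},{"fingers":-1,"tx":0,"ty":0,"tz":-0.02,"roll":0},{"fingers":-1,"tx":0,"ty":0,"tz":-0.03,"roll":0},{"fingers":-1,"tx":0,"ty":0,"tz":-0.04,"roll":0},{"fingers":-1,"tx":0,"ty":0,"tz":-0.05,"roll":0},{"fingers":-1,"tx":0,"ty":0,"tz":-0.06,"roll":0},{"fingers":-1,"tx":0,"ty":0,"tz":-0.07,"roll":0},{"fingers":-1,"tx":0,"ty":0,"tz":-0.08,"roll":0}]'; python3 -m crank '[{"fingers":-1,"tx":0,"ty":0,"tz":-0.01,"roll":0},{"fingers":-1,"tx":0,"ty":0,"tz":-0.02,"roll":0},{"fingers":-1,"tx":0,"ty":0,"tz":-0.03,"roll":0},{"fingers":-1,"tx":0,"ty":0,"tz":-0.04,"roll":0},{"fingers":-1,"tx":0,"ty":0,"tz":-0.05,"roll":0},{"fingers":-1,"tx":0,"ty":0,"tz":-0.06,"roll":0},{"fingers":-1,"tx":0,"ty":0,"tz":-0.07,"roll":0},{"fingers":-1,"tx":0,"ty":0,"tz":-0.08,"roll":0}]'
```

```text
time: 26.75
tool_pos: [0.4669, -0.0598, 0.0581]
tool_rot: [-2.229, 1.571, -2.135]
contact_force: [2.4, 1.3, -1.3]
opening: 0.016
time: 27.75
tool_pos: [0.4637, -0.0601, 0.0581]
tool_rot: [-1.899, 1.571, -1.805]
contact_force: [3.6, 0.2, -1.6]
opening: 0.0159
```

```bash
python3 - <<'E'
from h import *
p,d=read_camera("top");o=observe()
print(o["tool_pos"],o["contact_force"])
for m,s_,c in blobs(p,(100,150,60),(125,255,255),60)[1:3]: print("blue",s_,c.round(1),plane("top",[c],.094).round(4))
E
```

```text
[ 0.46366495 -0.06006615  0.05813398] [ 2.93367431  1.02498146 -0.80873088]
blue [514 206  22  21 115] [524.6 215.8] [[ 0.5752 -0.4941  0.094 ]]
blue [347 214  29   9 181] [361.4 218. ] [[ 0.5756 -0.0918  0.094 ]]
```

The tray is 77.5 mm out from its start and still follows one to one. Continuing.

```bash
python3 -m crank '[{"fingers":-1,"tx":0,"ty":0,"tz":-0.01,"roll":0},{"fingers":-1,"tx":0,"ty":0,"tz":-0.02,"roll":0},{"fingers":-1,"tx":0,"ty":0,"tz":-0.03,"roll":0},{"fingers":-1,"tx":0,"ty":0,"tz":-0.04,"roll":0},{"fingers":-1,"tx":0,"ty":0,"tz":-0.05,"roll":0},{"fingers":-1,"tx":0,"ty":0,"tz":-0.06,"roll":0},{"fingers":-1,"tx":0,"ty":0,"tz":-0.07,"roll":0},{"fingers":-1,"tx":0,"ty":0,"tz":-0.08,"roll":0}]'
```

```text
time: 28.8
tool_pos: [0.4605, -0.0604, 0.0581]
tool_rot: [-1.443, 1.571, -1.349]
contact_force: [3.7, 0.4, 0.9]
opening: 0.0156
```

```bash
python3 -m crank '[{"fingers":-1,"tx":0,"ty":0,"tz":-0.01,"roll":0},{"fingers":-1,"tx":0,"ty":0,"tz":-0.02,"roll":0},{"fingers":-1,"tx":0,"ty":0,"tz":-0.03,"roll":0},{"fingers":-1,"tx":0,"ty":0,"tz":-0.04,"roll":0},{"fingers":-1,"tx":0,"ty":0,"tz":-0.05,"roll":0},{"fingers":-1,"tx":0,"ty":0,"tz":-0.06,"roll":0},{"fingers":-1,"tx":0,"ty":0,"tz":-0.07,"roll":0},{"fingers":-1,"tx":0,"ty":0,"tz":-0.08,"roll":0}]'
```

```text
time: 29.8
tool_pos: [0.4573, -0.0607, 0.0582]
tool_rot: [-1.55, 1.571, -1.457]
contact_force: [2.9, -0.1, -0.7]
opening: 0.0159
```

```bash
python3 -m crank '[{"fingers":-1,"tx":0,"ty":0,"tz":-0.01,"roll":0},{"fingers":-1,"tx":0,"ty":0,"tz":-0.02,"roll":0},{"fingers":-1,"tx":0,"ty":0,"tz":-0.03,"roll":0},{"fingers":-1,"tx":0,"ty":0,"tz":-0.04,"roll":0},{"fingers":-1,"tx":0,"ty":0,"tz":-0.05,"roll":0},{"fingers":-1,"tx":0,"ty":0,"tz":-0.06,"roll":0},{"fingers":-1,"tx":0,"ty":0,"tz":-0.07,"roll":0},{"fingers":-1,"tx":0,"ty":0,"tz":-0.08,"roll":0}]'
```

```text
time: 30.8
tool_pos: [0.4542, -0.061, 0.0582]
tool_rot: [-1.177, 1.571, -1.083]
contact_force: [2.9, 1.2, -0.2]
opening: 0.0156
```

```bash
python3 -m crank '[{"fingers":-1,"tx":0,"ty":0,"tz":-0.01,"roll":0},{"fingers":-1,"tx":0,"ty":0,"tz":-0.02,"roll":0},{"fingers":-1,"tx":0,"ty":0,"tz":-0.03,"roll":0},{"fingers":-1,"tx":0,"ty":0,"tz":-0.04,"roll":0},{"fingers":-1,"tx":0,"ty":0,"tz":-0.05,"roll":0},{"fingers":-1,"tx":0,"ty":0,"tz":-0.06,"roll":0},{"fingers":-1,"tx":0,"ty":0,"tz":-0.07,"roll":0},{"fingers":-1,"tx":0,"ty":0,"tz":-0.08,"roll":0}]'
```

```text
time: 31.8
tool_pos: [0.4516, -0.0614, 0.0583]
tool_rot: [-0.342, 1.569, -0.248]
contact_force: [5.9, 1.1, -1.8]
opening: 0.0159
```

The force is rising to 5.9 N and the arm is lagging, so this is the stop. I'll add 1 mm more and hold.

```bash
python3 -m crank '[{"fingers":-1,"tx":0,"ty":0,"tz":-0.01,"roll":0},{"fingers":-1,"tx":0,"ty":0,"tz":-0.02,"roll":0},{"fingers":-1,"tx":0,"ty":0,"tz":-0.025,"roll":0},{"fingers":-1,"tx":0,"ty":0,"tz":-0.025,"roll":0},{"fingers":-1,"tx":0,"ty":0,"tz":-0.025,"roll":0},{"fingers":-1,"tx":0,"ty":0,"tz":-0.025,"roll":0},{"fingers":-1,"tx":0,"ty":0,"tz":-0.025,"roll":0},{"fingers":-1,"tx":0,"ty":0,"tz":-0.025,"roll":0}]'; python3 - <<'E'
from h import *
p,d=read_camera("top");o=observe()
print(o["tool_pos"],o["contact_force"])
for m,s_,c in blobs(p,(100,150,60),(125,255,255),60)[1:]: print("blue",s_,c.round(1),plane("top",[c],.094).round(4))
E
```

```text
time: 32.8
tool_pos: [0.4514, -0.0616, 0.0585]
tool_rot: [-0.315, 1.568, -0.222]
contact_force: [6.8, 1.6, -1.8]
opening: 0.0157
[ 0.45137739 -0.06158471  0.05850423] [ 8.13116138  2.06308883 -1.93073457]
blue [514 206  22  21 115] [524.6 215.8] [[ 0.5752 -0.4943  0.094 ]]
blue [347 219  29   9 178] [361.3 223. ] [[ 0.5634 -0.0915  0.094 ]]
blue [315 222  29  10 184] [329.3 226.4] [[ 0.5562 -0.0128  0.094 ]]
```

The arm stands at 0.4514 against 0.450 commanded, and the tray has stopped with 7–8 N pulling. I'll add a little more for margin, still well under 25 N, and hold.

```bash
python3 -m crank '[{"fingers":-1,"tx":0,"ty":0,"tz":0,"roll":0},{"fingers":-1,"tx":0,"ty":0,"tz":-0.01,"roll":0},{"fingers":-1,"tx":0,"ty":0,"tz":-0.02,"roll":0},{"fingers":-1,"tx":0,"ty":0,"tz":-0.03,"roll":0},{"fingers":-1,"tx":0,"ty":0,"tz":-0.035,"roll":0},{"fingers":-1,"tx":0,"ty":0,"tz":-0.035,"roll":0},{"fingers":-1,"tx":0,"ty":0,"tz":-0.035,"roll":0},{"fingers":-1,"tx":0,"ty":0,"tz":-0.035,"roll":0}]' 14; python3 go.py .4514 -.0616 .0581 .093
```

```text
time: 33.85
tool_pos: [0.4512, -0.0619, 0.0588]
tool_rot: [-0.308, 1.565, -0.214]
contact_force: [10.1, 2.5, -3.0]
opening: 0.0155
tx ty tz [0.017 0.007 0.007] roll opts (10deg) [ 4.0000e-03 -1.7996e+01] ztool heading 0.094 q6 -1.97 q1 -0.305 xaxis [ 0.0058 -0.0013 -1.    ] F [10.15  2.47 -3.05]
```

It's bearing at 10 N and holding. Now I'll unhook: ease forward, lift, withdraw.

```bash
python3 -m crank '[{"fingers":-1,"tx":0,"ty":0,"tz":0,"roll":0},{"fingers":-1,"tx":0,"ty":0,"tz":0.05,"roll":0},{"fingers":-1,"tx":0,"ty":0,"tz":0.12,"roll":0},{"fingers":-1,"tx":0,"ty":0,"tz":0.2,"roll":0},{"fingers":-1,"tx":0,"ty":0,"tz":0.28,"roll":0},{"fingers":-1,"tx":0,"ty":0,"tz":0.33,"roll":0},{"fingers":-1,"tx":0,"ty":0,"tz":0.33,"roll":0},{"fingers":-1,"tx":0,"ty":0,"tz":0.33,"roll":0}]' 20;python3 go.py .46 -.06 .0725 .093; python3 -m crank '[{"fingers":-1,"tx":-0.05,"ty":0,"tz":0,"roll":0},{"fingers":-1,"tx":-0.1,"ty":0,"tz":0,"roll":0},{"fingers":-1,"tx":-0.17,"ty":0,"tz":0,"roll":0},{"fingers":-1,"tx":-0.24,"ty":0,"tz":0,"roll":0},{"fingers":-1,"tx":-0.3,"ty":0,"tz":0,"roll":0},{"fingers":-1,"tx":-0.35,"ty":0,"tz":0,"roll":0},{"fingers":-1,"tx":-0.35,"ty":0,"tz":0,"roll":0},{"fingers":-1,"tx":-0.35,"ty":0,"tz":0,"roll":0}]'; python3 go.py .4 -.06 .0725 .093
```

```text
time: 34.85
tool_pos: [0.4616, -0.0602, 0.0581]
tool_rot: [3.127, 1.57, -3.062]
contact_force: [0.4, -0.2, -0.7]
opening: 0.0161
tx ty tz [-0.36   0.01  -0.039] roll opts (10deg) [ 5.0000e-03 -1.7995e+01] ztool heading 0.094 q6 -1.959 q1 -0.295 xaxis [-3.e-04 -0.e+00 -1.e+00] F [ 0.37 -0.21 -0.67]
time: 35.85
tool_pos: [0.4617, -0.0602, 0.0721]
tool_rot: [-2.913, 1.571, -2.82]
contact_force: [-1.2, -0.4, 0.2]
opening: 0.0158
tx ty tz [-0.01   0.15  -1.535] roll opts (10deg) [ 4.0000e-03 -1.7996e+01] ztool heading 0.094 q6 -1.959 q1 -0.295 xaxis [-1.e-04 -0.e+00 -1.e+00] F [-1.19 -0.43  0.19]
```

```bash
python3 -m crank '[{"fingers":-1,"tx":0,"ty":0,"tz":-0.08,"roll":0},{"fingers":-1,"tx":0,"ty":0,"tz":-0.16,"roll":0},{"fingers":-1,"tx":0,"ty":0,"tz":-0.24,"roll":0},{"fingers":-1,"tx":0,"ty":0,"tz":-0.32,"roll":0},{"fingers":-1,"tx":0,"ty":0,"tz":-0.4,"roll":0},{"fingers":-1,"tx":0,"ty":0,"tz":-0.48,"roll":0},{"fingers":-1,"tx":0,"ty":0,"tz":-0.54,"roll":0},{"fingers":-1,"tx":0,"ty":0,"tz":-0.6,"roll":0}]'
```

```text
time: 36.85
tool_pos: [0.4377, -0.0625, 0.0722]
tool_rot: [-0.903, 1.571, -0.809]
contact_force: [1.1, -1.0, -0.6]
opening: 0.0159
```

```bash
python3 -m crank '[{"fingers":-1,"tx":0,"ty":0,"tz":-0.1,"roll":0},{"fingers":-1,"tx":0,"ty":0,"tz":-0.25,"roll":0},{"fingers":-1,"tx":0,"ty":0,"tz":-0.45,"roll":0},{"fingers":-1,"tx":0,"ty":0,"tz":-0.65,"roll":0},{"fingers":-1,"tx":-0.4,"ty":0,"tz":-0.7,"roll":0},{"fingers":-1,"tx":-1,"ty":0,"tz":-0.7,"roll":0},{"fingers":-1,"tx":-1.6,"ty":0,"tz":-0.7,"roll":0},{"fingers":-1,"tx":-2.1,"ty":0,"tz":-0.7,"roll":0}]'; python3 - <<'E'
from h import *
p,d=read_camera("top");o=observe()
cv2.imwrite("pics/t5.png",cv2.convertScaleAbs(cv2.resize(p[165:345,230:450],(733,600),interpolation=cv2.INTER_CUBIC),alpha=1.3)[:,:,::-1])
print(o["tool_pos"],o["contact_force"])
for m,s_,c in blobs(p,(100,150,60),(125,255,255),60)[1:]: print("blue",s_,c.round(1),plane("top",[c],.094).round(4))
for m,s_,c in blobs(p,(22,150,100),(35,255,255),20)[1:]: print("yel",s_,c.round(1),plane("top",[c],.153).round(4))
E
python3 go.py 0.4562 0.356 .1555 .061
```

```text
time: 37.85
tool_pos: [0.4096, -0.0652, 0.157]
tool_rot: [-0.709, 1.57, -0.615]
contact_force: [-0.3, 0.8, -0.4]
opening: 0.0157
[ 0.41076246 -0.06552719  0.1590107 ] [ 1.23912437 -0.61948039  1.83267781]
blue [514 206  22  21 115] [524.6 215.8] [[ 0.5752 -0.4943  0.094 ]]
blue [347 219  29   9 178] [361.3 223. ] [[ 0.5634 -0.0913  0.094 ]]
blue [315 222  29  10 185] [329.3 226.4] [[ 0.5563 -0.0128  0.094 ]]
yel [258 264  49  33 538] [282.  280.3] [[0.427  0.1008 0.153 ]]
tx ty tz [ 0.076 10.386  2.118] roll opts (10deg) [  0.188 -17.812] ztool heading 0.094 q6 -2.007 q1 -0.343 xaxis [ 0.0039 -0.0015 -1.    ] F [ 1.24 -0.62  1.83]
```

View pics/t5.png

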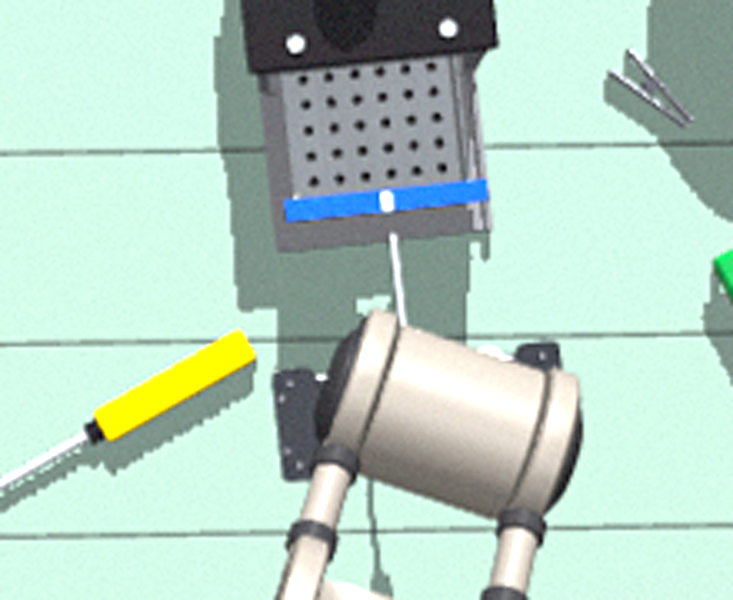

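The crop shows the tray standing out, its blue lip at (387,200) with the perforated tray floor behind it. The rod tip is free at (393,237) in front. Now back above the rail.

```bash
python3 -m crank '[{"fingers":-1,"tx":0.05,"ty":1,"tz":0.2,"roll":0.05},{"fingers":-1,"tx":0.05,"ty":2.4,"tz":0.5,"roll":0.1},{"fingers":-1,"tx":0.05,"ty":3.9,"tz":0.8,"roll":0.15},{"fingers":-1,"tx":0.05,"ty":5.4,"tz":1.1,"roll":0.19},{"fingers":-1,"tx":0.05,"ty":6.9,"tz":1.4,"roll":0.19},{"fingers":-1,"tx":0.05,"ty":8.3,"tz":1.8,"roll":0.19},{"fingers":-1,"tx":0.05,"ty":9.6,"tz":2.08,"roll":0.19},{"fingers":-1,"tx":0.05,"ty":10.4,"tz":2.12,"roll":0.19}]'; python3 - <<'E'
from h import *
for n in ("top","scene","wrist","top"):
    o=observe();p,d=read_camera(n);np.savez(n+"6.npz",p=p,d=d,T=toolT(o))
p=np.load("top6.npz")["p"]
w=np.load("wrist6.npz");s=np.load("scene6.npz")["p"]
A=cv2.resize(p[185:325,120:240],(514,600),interpolation=cv2.INTER_CUBIC)
B=cv2.resize(s[200:320,390:500],(286,312),interpolation=cv2.INTER_CUBIC)
B=np.vstack([B,cv2.resize(w["p"],(286,288))])
cv2.imwrite("pics/m6.png",np.hstack([A,B])[:,:,::-1])
E
python3 go.py 0.4562 0.356 .0658 .061
```

```text
time: 38.9
tool_pos: [0.4551, 0.3591, 0.1531]
tool_rot: [-2.844, 1.57, -2.782]
contact_force: [-0.1, -0.3, -0.5]
opening: 0.0155
tx ty tz [ 2.184 -0.016  0.037] roll opts (10deg) [ 5.0000e-03 -1.7995e+01] ztool heading 0.062 q6 -1.1 q1 0.533 xaxis [-0.0013 -0.0012 -1.    ] F [-1.   -0.21 -0.52]
```

View pics/m6.png

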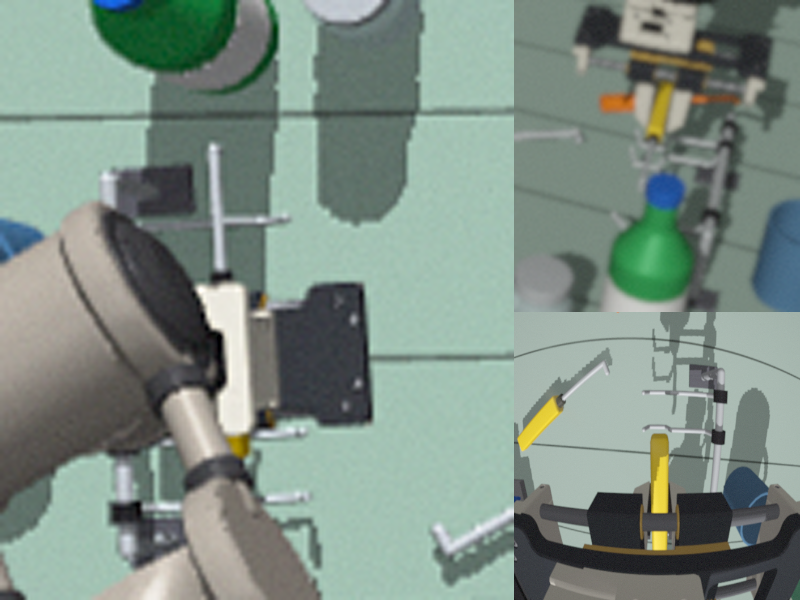

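The view shows the hook above the rail, with the rod at (215,200) ahead of the gripper and the rear grip end at (238,445). To check for slip, I'll compare the grip in the wrist images from before and after the pull.

```bash
python3 - <<'E'
from h import *
for f in("wrist2.npz","wrist4.npz","wrist6.npz"):
    p=np.load(f)["p"]
    for m,s,c in blobs(p,(20,110,70),(36,255,255),300):
        if 250<c[0]<400:
            r=np.argwhere(m); print(f,s,c.round(1),[ (k,r[r[:,0]==k][:,1].mean().round(1),np.ptp(r[r[:,0]==k][:,1])) for k in (s[1]+4,s[1]+40,s[1]+80)])
E
```

```text
wrist2.npz [ 305  203   42  133 5285] [325.5 269.5] [(np.int32(207), np.float64(325.0), np.int64(34)), (np.int32(243), np.float64(325.5), np.int64(39)), (np.int32(283), np.float64(325.5), np.int64(39))]<stdin>:6: RuntimeWarning: Mean of empty slice.
  ret = ret.dtype.type(ret / rcount)
Traceback (most recent call last):
ValueError: zero-size array to reduction operation maximum which has no identity
```

```bash
python3 - <<'E'
from h import *
for f in("wrist2.npz","wrist4.npz","wrist6.npz"):
    z=np.load(f);p=z["p"];h=cv2.cvtColor(p,cv2.COLOR_RGB2HSV)
    col=h[:,325]; yel=(col[:,0]>18)&(col[:,0]<38)&(col[:,1]>90)&(col[:,2]>40)
    r=np.where(yel)[0]; print(f,"first/last yellow row",r[0],r[-1],"depth rows 230,250,270,300:",z["d"][[230,250,270,300],325].round(4))
    for k in(230,260):
        q=h[k,290:360]; y=(q[:,0]>18)&(q[:,0]<38)&(q[:,1]>90)&(q[:,2]>40); w=np.where(y)[0]+290; print(k,w.min(),w.max())
E
```

```text
wrist2.npz first/last yellow row 203 404 depth rows 230,250,270,300: [0.1397 0.1414 0.1436 0.1469]
230 305 346
260 306 345
wrist4.npz first/last yellow row 202 405 depth rows 230,250,270,300: [0.1394 0.1415 0.1441 0.1467]
230 305 346
260 305 346
wrist6.npz first/last yellow row 203 405 depth rows 230,250,270,300: [0.1382 0.1411 0.143  0.1477]
230 306 345
260 306 345
```

The hook has not slipped; the rear end is at row 203 in both. The depth slope hints at a slight nose-down pitch of about 0.03 rad, within tolerance. Lowering in stages.

```bash
python3 go.py 0.4562 0.356 .071 .061; python3 -m crank '[{"fingers":-1,"tx":0,"ty":0,"tz":0.02,"roll":0},{"fingers":-1,"tx":0.4,"ty":0,"tz":0.02,"roll":0},{"fingers":-1,"tx":0.8,"ty":0,"tz":0.02,"roll":0},{"fingers":-1,"tx":1.2,"ty":0,"tz":0.02,"roll":0},{"fingers":-1,"tx":1.5,"ty":0,"tz":0.02,"roll":0},{"fingers":-1,"tx":1.75,"ty":0,"tz":0.02,"roll":0},{"fingers":-1,"tx":1.9,"ty":0,"tz":0.02,"roll":0},{"fingers":-1,"tx":2,"ty":0,"tz":0.02,"roll":0}]'; python3 go.py 0.4562 0.356 .0665 .061
```

```text
tx ty tz [ 2.054 -0.016  0.037] roll opts (10deg) [ 5.0000e-03 -1.7995e+01] ztool heading 0.062 q6 -1.1 q1 0.533 xaxis [-0.0013 -0.0012 -1.    ] F [-1.   -0.21 -0.52]
time: 40.1
tool_pos: [0.4563, 0.3571, 0.0739]
tool_rot: [0.124, 1.571, 0.185]
contact_force: [0.2, -0.6, -1.2]
opening: 0.0163
tx ty tz [ 0.185 -0.028 -0.005] roll opts (10deg) [-2.0000e-03  1.7998e+01] ztool heading 0.061 q6 -1.1 q1 0.532 xaxis [ 2.e-04  0.e+00 -1.e+00] F [ 0.23 -0.63 -1.16]
```

```bash
python3 -m crank '[{"fingers":-1,"tx":0,"ty":-0.03,"tz":0,"roll":0},{"fingers":-1,"tx":0.04,"ty":-0.03,"tz":0,"roll":0},{"fingers":-1,"tx":0.08,"ty":-0.03,"tz":0,"roll":0},{"fingers":-1,"tx":0.11,"ty":-0.03,"tz":0,"roll":0},{"fingers":-1,"tx":0.14,"ty":-0.03,"tz":0,"roll":0},{"fingers":-1,"tx":0.16,"ty":-0.03,"tz":0,"roll":0},{"fingers":-1,"tx":0.18,"ty":-0.03,"tz":0,"roll":0},{"fingers":-1,"tx":0.18,"ty":-0.03,"tz":0,"roll":0}]'; python3 go.py 0.4562 0.356 .0658 .061
```

```text
time: 41.1
tool_pos: [0.4563, 0.3558, 0.0668]
tool_rot: [-2.199, 1.571, -2.139]
contact_force: [0.9, 0.3, -1.2]
opening: 0.0158
tx ty tz [ 0.026  0.005 -0.002] roll opts (10deg) [-2.0000e-03  1.7998e+01] ztool heading 0.061 q6 -1.101 q1 0.53 xaxis [-1.e-04 -1.e-04 -1.e+00] F [ 0.9   0.33 -1.17]
```

```bash
python3 -m crank '[{"fingers":-1,"tx":0.01,"ty":0,"tz":0,"roll":0},{"fingers":-1,"tx":0.022,"ty":0,"tz":0,"roll":0},{"fingers":-1,"tx":0.022,"ty":0,"tz":0,"roll":0},{"fingers":-0.6,"tx":0.022,"ty":0,"tz":0,"roll":0},{"fingers":-0.5,"tx":0.022,"ty":0,"tz":0,"roll":0},{"fingers":-0.3,"tx":0.022,"ty":0,"tz":0,"roll":0},{"fingers":0,"tx":0.022,"ty":0,"tz":0,"roll":0},{"fingers":0.2,"tx":0.022,"ty":0,"tz":0,"roll":0}]' 3;  python3 -m crank '[{"fingers":0.2,"tx":0,"ty":0,"tz":0,"roll":0},{"fingers":0.2,"tx":-0.3,"ty":0,"tz":0,"roll":0},{"fingers":0.2,"tx":-0.7,"ty":0,"tz":0,"roll":0},{"fingers":0.2,"tx":-1.2,"ty":0,"tz":0,"roll":0},{"fingers":0.2,"tx":-1.8,"ty":0,"tz":0,"roll":0},{"fingers":0.2,"tx":-2.4,"ty":0,"tz":0,"roll":0},{"fingers":0.2,"tx":-3.1,"ty":0,"tz":0,"roll":0},{"fingers":0.2,"tx":-3.8,"ty":0,"tz":0,"roll":0}]'; python3 go.py 0.44 0 .25 .061
```

```text
time: 42.1
tool_pos: [0.4563, 0.3558, 0.066]
tool_rot: [-1.325, 1.571, -1.264]
contact_force: [0.7, -0.7, -0.6]
opening: 0.0476
time: 43.1
tool_pos: [0.4563, 0.3559, 0.2204]
tool_rot: [0.419, 1.569, 0.48]
contact_force: [-0.0, -0.9, -0.4]
opening: 0.0553
tx ty tz [-0.746 -8.855 -0.945] roll opts (10deg) [-2.0000e-03  1.7998e+01] ztool heading 0.061 q6 -1.101 q1 0.53 xaxis [ 1.4e-03  7.0e-04 -1.0e+00] F [-0.05 -0.88 -0.39]
```

Released and clear. I'll move the arm aside and look.

```bash
python3 -m crank '[{"fingers":0.2,"tx":-0.2,"ty":-0.8,"tz":-0.2,"roll":0},{"fingers":0.2,"tx":-0.5,"ty":-2,"tz":-0.4,"roll":0},{"fingers":0.2,"tx":-0.7,"ty":-3.3,"tz":-0.6,"roll":0},{"fingers":0.2,"tx":-0.7,"ty":-4.6,"tz":-0.8,"roll":0},{"fingers":0.2,"tx":-0.7,"ty":-5.9,"tz":-0.9,"roll":0},{"fingers":0.2,"tx":-0.7,"ty":-7.1,"tz":-0.9,"roll":0},{"fingers":0.2,"tx":-0.7,"ty":-8,"tz":-0.9,"roll":0},{"fingers":0.2,"tx":-0.7,"ty":-8.8,"tz":-0.9,"roll":0}]'; python3 - <<'E'
from h import *
for k,f in enumerate(("top0.npz",None)):
    if f: z=np.load(f);p=z["p"];d=z["d"]
    else: p,d=read_camera("top")
    for m,s,c in blobs(p,(22,150,120),(35,255,255)):
        if not 150<c[0]<220: continue
        pts=np.argwhere(m)[:,::-1].astype(np.float32); b=plane("top",cv2.boxPoints(cv2.minAreaRect(pts)),.065)
        print(k,s,c.round(1),b[:,:2].round(4).tolist(),np.median(d[m]).round(4))
    for m,s,c in blobs(p,(100,150,60),(125,255,255),60): print("blue",c.round(1),plane("top",[c],.094).round(4))
s,_=read_camera("scene")
A=cv2.resize(p[185:325,120:240],(400,467),interpolation=cv2.INTER_CUBIC);B=cv2.resize(s[205:325,390:500],(400,436))
B=np.vstack([B,np.zeros((31,400,3),np.uint8)])
cv2.imwrite("pics/f.png",np.hstack([A,B])[:,:,::-1])
E
```

```text
time: 44.1
tool_pos: [0.4417, 0.0009, 0.2475]
tool_rot: [-0.279, 1.569, -0.219]
contact_force: [0.5, 0.3, 0.7]
opening: 0.0552
0 [178 252   9  38 274] [182.3 270.3] [[0.5, 0.3659], [0.5009, 0.3477], [0.4081, 0.3421], [0.4073, 0.3603]] 1.3666
blue [146.6 179.4] [[0.6785 0.4338 0.094 ]]
blue [357.7 186.8] [[ 0.653  -0.0843  0.094 ]]
blue [325.5 190.2] [[ 0.6456 -0.0047  0.094 ]]
blue [524.6 215.8] [[ 0.5752 -0.4942  0.094 ]]
1 [178 252  10  38 273] [182.5 270.4] [[0.5, 0.3657], [0.501, 0.3474], [0.4082, 0.3413], [0.4072, 0.3595]] 1.3666
blue [146.6 179.4] [[0.6785 0.4339 0.094 ]]
blue [524.6 215.8] [[ 0.5753 -0.4943  0.094 ]]
blue [361.3 223. ] [[ 0.5635 -0.0914  0.094 ]]
blue [329.4 226.4] [[ 0.5563 -0.0129  0.094 ]]
```

View pics/f.png

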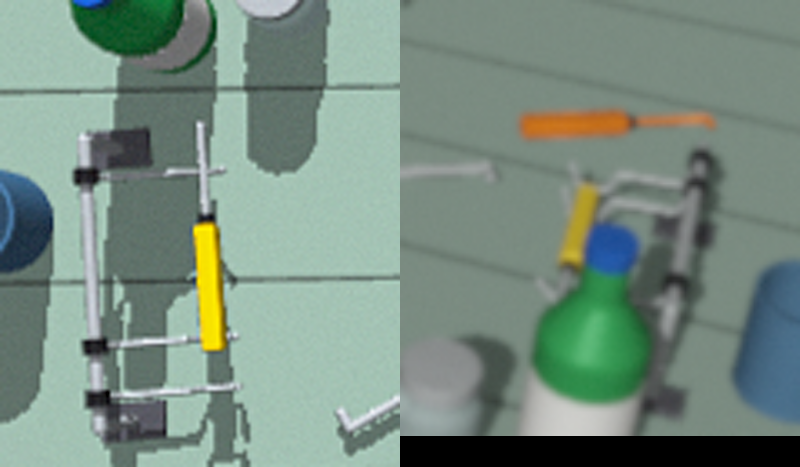

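The hook lies back in the same two rail hooks, with the grip at (210,285) and the rod in the vee at (203,170). It's within 1 mm of where it was in the first picture, at the same depth. Handing in.

```bash
python3 -c "
from cell import *
print(hand_in());o=observe();print(o['time'],o['contact_force'])"
```

```text
the job is handed in; nothing more can be done
None
the job is handed in; nothing more can be done
```

I drew the lint tray out to its stop with the yellow draw hook, hung the hook back in the same two rail hooks, and handed the job in at about 44 s. No verdict was reported.

- **Draw:** The tray moved freely with about 3 N of drag. About 89.5 mm from where it started, it stopped. I held it against the stop at about 7 N, then about 10 N at the wrist, well under the 25 N limit.
- **Tray at the end:** The last top picture shows it still about 89.5 mm out from its start. It did not move while I unhooked.
- **Hook at the end:** The last top picture puts the grip within 1 mm of its first position, at the same camera depth (1.3666 m) and with its heading unchanged. It had not slipped in the jaws.
- **Other things:** The robot was clear of everything at the end. I did not measure the bystanders' positions at the end, but nothing was seen out of place in the last pictures.
- **Checks that disagreed:**
  - A rough pixel reading put the hook tip 6 mm short after unhooking. The wrist pictures before and after showed no slip, so I put it down to reading error.
  - The wrist depth hinted at a nose-down tilt of about 0.03 rad while the hook was held. I saw no sign of it once the hook was hung.

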